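# Clean the soil corer and clamp it in the bench chuck

## Robot

A 6-joint arm with a two-finger parallel gripper is mounted at the origin on the work surface. World frame = base frame: x ahead of the robot, y to its left, z up, the work surface at z = 0. Lengths are in m, angles in rad, forces in N, time in s.
With the tool pointing down it reaches from about 0.375 to 0.9 m from the base axis. Payload 3.1 kg.
Tool frame: the origin (TCP) lies midway between the tips of the shut fingers; the grasp point (between the pads) lies 19 mm behind it (manip.grip_depth is the distance from the TCP to the grasp point, in m); z points along the fingers, y is the line along which they close (so a half turn about z gives the same grasp; the last joint's range is limited). The gripper opens to 85 mm and grips with 20 to 120 N. Pads are 22 mm wide; open, the fingers measure 114 mm over their backs; the gripper's body (76 mm by 85 mm) begins 54 mm behind the grasp point. The pads swing forward as they close: fully open they stand 13 mm farther back than shut.
Start: joints at [-1.423, 0.527, 1.433, -0, 1.181, -0.178], TCP at [0.2, -0.592, 0.231] pointing down, gripper open.
Joint ranges: [-3.08, 3.08], [-0.75, 2.2], [0.22, 2.44], [-1.43, 4.57], [0, 2.65], [-2.85, 2.85]. Speed limits (rad/s): [2.79, 2.79, 3.14, 3.14, 3.14, 3.14].

## Interface

Orientations are given as a unit quaternion [x, y, z, w].
In Python, from station import telemetry, snapshot, manip gives the robot as it stands. The module is installed in compiled form; this text tells all that it offers.
- The arm moves only by the shell command python3 -m crank 'ROWS' [OPENING] [FORCE]. ROWS is text: rows parted by semicolons, each of 6 numbers parted by spaces: the shift along the tool's x, y, z as a fraction of full scale, then the turn, a rotation vector about the tool's x, y, z as a fraction of full scale. A call has exactly 5 rows; each row shifts and turns the commanded pose from where the row before left it, along the tool's axes as they then stand; what a row does not reach is not made up. Full scale, the value 1, is 4 cm for a shift and 90 degrees for a turn. A row lasts 1/10 s, in which the tool goes at most 50 mm and 8.59 degrees, less where a joint would pass 70% of its speed; a pose out of reach is approached as far as the arm can. A call with a number of a shift or a turn outside -1 to 1 is refused whole. A call with a gripper value outside its range is refused whole. OPENING is the opening, from -1 (shut) to 1 (fully open), set as the call begins (- or left out, the last holds). The fingers move at their own pace and stop on an object; FORCE is the grip in N (left out, the last holds). Time passes only in rows, so rows that do not move let the fingers close, or fill a call up. It gives the time, the measured TCP pose, the force, the opening and the grip force at its end, in the units of the state.
- telemetry.sense(): the state, without advancing time (a new reading comes with each control period).
- snapshot(name): name is "scene" or "top"; returns a dict with "image" (480x640x3 uint8, red, green, blue), "depth" (480x640 float32, m along the optical axis (not along the pixel's ray), 0 where there is no reading), "camera_matrix" (3x3 intrinsics, pixels), "k1" (the pictures are not rectified: a ray, as slopes to the right and down, at radius r is drawn at 1 + k1 r^2 times it, then the intrinsics apply), "rvec" (rotation vector, rad) and "tvec" (3), from world to camera coordinates, as OpenCV has them. Camera axes: x right, y down, z forward; pixel columns grow to the right and rows downward; lengths in m; the calibration is good to about 2 mm. A picture is of the moment at which its call begins.
- manip.sign_off(): hands the job in; it is judged then, once.
The state is a dict: "t": time; "q": joint angles; "qd": joint speeds; "tau": joint torques, N m; "tcp_pos": TCP position; "tool_rot": TCP orientation; "force": force on the tool from outside, world axes, zero at the start; "ft_torque": the same for the moment, N m; "finger_gap": opening from 0.0 (shut) to 1.0 (fully open); "gripper_force": force on a finger pad.
Only numpy, scipy, OpenCV 4.12 (cv2) and the standard library are available. Lean on these libraries where they do the work, as an engineer would, in place of code of your own. Each camera call takes 0.05 s, during which the arm holds its last target. There are 200 camera calls.

## Task

Pick up the soil corer by its blue head and dip its lower end a good 30 mm into the orange cleaning pot, then stand it upright on the chuck's top, in the middle between the three open jaws, and let go of it without dropping it. Then push the red-tipped bars round clockwise (seen from above), in several strokes if need be, until all three jaws grip the corer firmly, and leave it clamped there upright. Do not shove or knock over the pot, the two bottles or the stack of dishes, and do not tip the corer over.

Things in the scene. Friction and masses are not known exactly. Their poses are not given: they have to be found in the camera images.
- corer: soil corer, loose, 0.2 to 0.4 kg, round about its z axis, standing upright on the bench at the start: steel tube 40 mm diameter from 0 to 90 mm height, then a blue plastic head 28 mm diameter from 94 to 130 mm height (total 130 mm). Origin: centre of its flat underside, which is the lower end to dip; z points up the tube. Grip it by the head, best about 112 mm above the origin
- pot: orange open cleaning pot, loose, about 0.4 kg, empty: rim outer radius 38 mm, wall 4 mm (inner radius 34 mm at the mouth), 80 mm tall. Origin: centre of its underside, z up. The corer and the pot stand at either side of the chuck, sides swapped at random
- pot_rim (a point): centre of the pot's mouth, at rim height, z up
- chuck: bench holding chuck, fixed: blue base of radius 70 mm and 20 mm high; origin at the centre of its underside, z up along the chuck's axis. Above it turns the aluminium sleeve (radius 64 mm, 22 to 48 mm above the bench), and on top is a fixed flat steel plate, radius 58 mm, whose upper face is 52 mm above the bench
- chuck_seat (a point): centre of the chuck's top plate (its upper face, 52 mm above the bench): the corer's underside stands here
- sleeve (a joint): turn of the chuck's sleeve in rad: 0 = jaws fully open, grows clockwise seen from above (closing), stop at 2.6; starts at 0 to 0.8. Jaw faces stand 37 mm - 8 mm x this value from the axis and meet the 40 mm corer at about 2.1. 0.4 N m of friction (about 4 N at a bar); it stays where left. Once the jaws meet the corer push on to some 8 to 15 N at the bar (0.05 to 0.1 rad more)
- bar0 (a point): middle of push bar 0 at 95 mm from the chuck's axis. Four steel bars of 12 mm diameter stick out level from the sleeve, 90 degrees apart, their axis 40 mm above the bench, from the sleeve (radius 64 mm) to a red ball of 20 mm diameter centred 108 mm from the axis (ball ends at 118 mm). Push them sideways with the closed fingers
- bar1 (a point): the same on push bar 1, 90 degrees anticlockwise (seen from above) from bar 0
- bar2 (a point): the same on push bar 2
- bar3 (a point): the same on push bar 3
- jaw0: chuck jaw 0 of three, smooth steel (slippery), 120 degrees apart, coupled to the sleeve: 24 mm long radially, 14 mm wide, standing 30 mm high on the top plate (54 to 84 mm above the bench). Origin: foot of its gripping face (54 mm above the bench); x points outward from the axis, z up
- jaw1: chuck jaw 1, the same
- jaw2: chuck jaw 2, the same
- clear_bottle: clear glass bottle with a blue cap, 72 mm diameter, 165 mm tall, loose bystander; origin: centre of its underside, z up. The bystanders stand close round the chuck, about 170 to 190 mm from its axis, in varied places
- amber_bottle: amber bottle with a black cap, 68 mm diameter, 150 mm tall, loose bystander; origin: centre of its underside, z up
- dishes: stack of flat round dishes with a red top one, in one piece, 88 mm diameter, 60 mm tall, loose bystander; origin: centre of its underside, z up
There are look-alikes about, which are no part of the job. Of the things that look like the corer, the larger one is meant. Leave any green look-alike of the chuck alone.

How it is judged:
On the way, in this order (a step that is already met when the one before it is completed fails the run):
1. the held corer's lower end is dipped at least 20 mm into the pot (z of corer in the frame of pot_rim below -0.02 m and horizontal distance between corer and pot_rim below 0.02 m and contact force between the fingers and corer above 0.5 N), for 0.1 s.
2. the corer stands upright and released on the chuck's top plate between the jaws (horizontal distance between corer and chuck_seat below 0.018 m and z of corer in the frame of chuck_seat between -0.004 and 0.004 m and angle between corer's own z axis and vertical below 0.1 rad and contact force between the fingers and corer below 0.1 N), for 0.2 s.
3. all three jaws grip the corer (contact force between each of jaw0, jaw1, jaw2 and corer above 3 N), for 0.2 s.
At the end, for the whole second after the job is handed in: each of the three jaws presses on the corer with more than 3 N; the corer stands on the chuck's plate (within 6 mm of its height), within 5 mm of the chuck's axis, upright within 0.08 rad and at rest; pot, bottles and dishes within 30 mm of where they were and upright (all of step 3 and horizontal distance between corer and chuck_seat below 0.005 m and z of corer in the frame of chuck_seat below 0.006 m and angle between corer's own z axis and vertical below 0.08 rad and linear speed of corer below 0.02 m/s and not ((distance of clear_bottle from where it was at the start of the episode above 0.03 m or angle between clear_bottle's own z axis and vertical above 0.35 rad) or (distance of amber_bottle from where it was at the start of the episode above 0.03 m or angle between amber_bottle's own z axis and vertical above 0.35 rad) or (distance of dishes from where it was at the start of the episode above 0.03 m or angle between dishes's own z axis and vertical above 0.35 rad) or (distance of pot from where it was at the start of the episode above 0.03 m or angle between pot's own z axis and vertical above 0.35 rad))); the robot touches nothing.
It fails at once if pot, a bottle or the dishes shoved more than 30 mm or tipped over ((distance of clear_bottle from where it was at the start of the episode above 0.03 m or angle between clear_bottle's own z axis and vertical above 0.35 rad) or (distance of amber_bottle from where it was at the start of the episode above 0.03 m or angle between amber_bottle's own z axis and vertical above 0.35 rad) or (distance of dishes from where it was at the start of the episode above 0.03 m or angle between dishes's own z axis and vertical above 0.35 rad) or (distance of pot from where it was at the start of the episode above 0.03 m or angle between pot's own z axis and vertical above 0.35 rad)).
It fails at once if the corer is tipped over (angle between corer's own z axis and vertical above 1 rad).
It fails at once if the corer is dropped (linear speed of corer above 0.5 m/s and contact force between the fingers and corer below 0.1 N).
It also fails if it takes over 72 s, if anything falls off the work surface, if the arm or the gripper's body presses on something with over 40 N, if the wrist force passes 120 N, or if a joint passes its speed limit or range.

## Working session

There is one attempt and no reset: what is moved stays moved. The work goes in short steps, Python scripts to look and compute and a shell command to move; the robot and the scene stay as the last step left them, time stands still between calls to the robot, and variables do not carry over. Pictures are saved under pics/ and viewed, at most 10 in all, crops included, and the job is handed in when it is done.

```bash
mkdir -p pics
cat > h.py <<'E'
import numpy as np, cv2
from station import telemetry, snapshot, manip
def load(n):
    s=snapshot(n); R=cv2.Rodrigues(np.array(s['rvec'],float))[0]; s['R']=R; s['t']=np.array(s['tvec'],float).ravel(); s['C']=-R.T@s['t']; return s
def und(s,px):
    px=np.atleast_2d(np.array(px,float)); K=np.array(s['camera_matrix']); 
    return cv2.undistortPoints(px.reshape(-1,1,2),K,np.array([s['k1'],0,0,0,0.])).reshape(-1,2)
def plane(s,px,z):
    d=np.c_[und(s,px),np.ones(len(np.atleast_2d(px)))]@s['R']
    return s['C']+d*((z-s['C'][2])/d[:,2])[:,None]
def cloud(s):
    v,u=np.mgrid[:480,:640]; n=und(s,np.c_[u.ravel(),v.ravel()]); z=s['depth'].ravel()
    P=(np.c_[n,np.ones(len(n))]*z[:,None]-s['t'])@s['R']; P[z==0]=np.nan
    return P.reshape(480,640,3)
def proj(s,P):
    return cv2.projectPoints(np.array(P,float).reshape(-1,1,3),np.array(s['rvec'],float),s['t'],np.array(s['camera_matrix']),np.array([s['k1'],0,0,0,0.]))[0].reshape(-1,2)
E
python3 - <<'E'
from h import *
for n in('scene','top'):
    s=load(n); cv2.imwrite(f'pics/{n}0.png',s['image'][:,:,::-1]); print(n,s['C'],s['k1'],s['camera_matrix'],s['R'])
print(telemetry.sense(),manip.grip_depth)
E
```

```text
scene [1.36326501 0.1909213  0.65829118] -0.08569122871064375 [[437.26919905   0.         323.39526211]
 [  0.         437.26919905 242.96554338]
 [  0.           0.           1.        ]] [[-0.19402832  0.98089552 -0.01403509]
 [ 0.5468788   0.09627691 -0.83165758]
 [-0.81441794 -0.16904062 -0.55511141]]
top [0.44491908 0.00507025 1.29147044] -0.152542413390047 [[594.84821054   0.         327.04269241]
 [  0.         594.84821054 242.00529579]
 [  0.           0.           1.        ]] [[ 0.01225013 -0.99985512  0.01181847]
 [-0.99805996 -0.01294798 -0.06089886]
 [ 0.06104306 -0.01104953 -0.99807397]]
{'t': 0.1, 'q': array([-1.42349332e+00,  5.28413738e-01,  1.43379830e+00, -3.18990530e-05,
        1.18143056e+00, -1.78500023e-01]), 'qd': array([-0.00035156, -0.0025091 , -0.00279771, -0.00156522,  0.00063301,
       -0.0009185 ]), 'tau': array([ 2.24289681e-05, -4.43305564e+01, -1.78586680e+01, -1.75309469e-04,
        3.89812281e-03,  1.74514423e-05]), 'tcp_pos': array([ 0.1999634 , -0.59144331,  0.23039891]), 'tool_rot': array([ 9.86759361e-01,  1.62187891e-01,  1.23969672e-06, -1.02507787e-03]), 'force': array([ 0.52843098, -0.24107233,  0.11115157]), 'ft_torque': array([ 0.05227234,  0.01515433, -0.03248282]), 'gripper_force': 0.0, 'finger_gap': 0.9988378506410429} 0.0187
```

View pics/scene0.png

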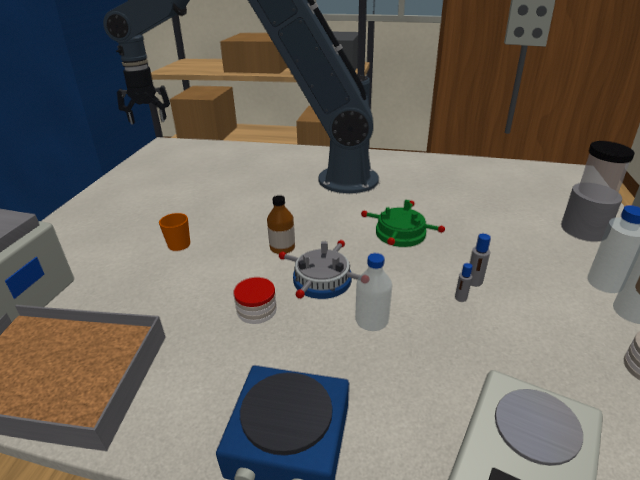

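View pics/top0.png

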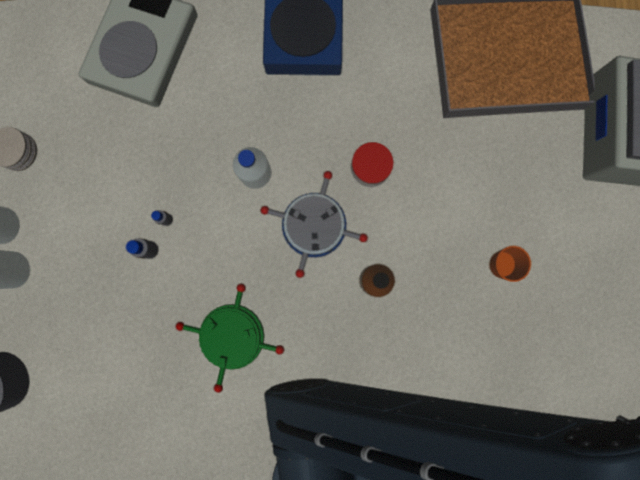

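The scene picture shows the steel chuck at about (322,272), the larger corer at (480,260) with its small twin at (463,283), and the pot at (175,232). The top view shows the chuck at (314,224) with balls at (328,175), (264,210), (300,273) and (364,238). It also shows the corer head at (135,247), the pot at (510,263), the clear bottle at (250,165), the amber bottle at (377,280) and the dishes at (372,163).

```bash
cat > m.py <<'E'
from h import *
s=load('top'); P=cloud(s); hsv=cv2.cvtColor(s['image'],cv2.COLOR_RGB2HSV); H,S,V=[hsv[...,i].astype(int) for i in range(3)]
def comps(m,lo=10):
    n,l,st,c=cv2.connectedComponentsWithStats(m.astype(np.uint8)); return [(l==i,st[i,4],c[i]) for i in range(1,n) if st[i,4]>lo]
def circ(p,R=None):
    A=np.c_[2*p,np.ones(len(p))]; x=np.linalg.lstsq(A,(p**2).sum(1),rcond=None)[0]; return x[:2],np.sqrt(x[2]+x[:2]@x[:2])
red=(S>130)&(V>60)&((H<6)|(H>173)); balls=[]
for m,a,c in comps(red):
    p=plane(s,c,.04)[0]; print('red',a,c.round(),p.round(4)); 
    if a<150: balls.append(p[:2])
blue=(S>150)&(H>105)&(H<125)&(V>60)
for m,a,c in comps(blue):
    if a<800:
        z=np.nanmax(P[m][:,2]); print('blue',a,c.round(),'depth med',np.nanmedian(P[m],0).round(4),'zmax',z.round(4))
        t=m&(P[...,2]>z-.008); v,u=np.nonzero(t); q=plane(s,np.c_[u,v],np.nanmedian(P[t][:,2])); print('   top centre',q.mean(0).round(4),cv2.minEnclosingCircle(q[:,:2].astype(np.float32)))
balls=np.array(balls)
print('chuck from balls: pairs')
for i in range(len(balls)):
    for j in range(i):
        d=np.linalg.norm(balls[i]-balls[j])
        if .20<d<.23: print((balls[i]+balls[j])/2,d,np.degrees(np.arctan2(*(balls[i]-balls[j])[::-1])))
# height-based blobs
for name,lo,hi,z in (('40..',.02,.3,0),):
    m=(P[...,2]>lo)&(P[...,2]<hi)
    for mm,a,c in comps(m,60):
        Q=P[mm]; zt=np.nanpercentile(Q[:,2],97); T=Q[Q[:,2]>zt-.006]; (cx,cy),r=cv2.minEnclosingCircle(T[:,:2].astype(np.float32)); print('blob',a,c.round(),'zt',zt.round(3),'top',round(cx,4),round(cy,4),'r',round(r,4))
org=(S>150)&(H>6)&(H<18)&(V>80)
for m,a,c in comps(org,200):
    if a<3000:
        T=P[m&(P[...,2]>.074)&(P[...,2]<.09)]; print('pot',a,c,len(T),circ(T[:,:2]))
E
python3 m.py
```

```text
red 1305 [372. 162.] [ 0.6928 -0.1031  0.04  ]
red 43 [327. 175.] [ 0.6647 -0.008   0.04  ]
red 41 [264. 210.] [0.5879 0.1252 0.04  ]
red 44 [363. 238.] [ 0.5317 -0.0844  0.04  ]
red 45 [299. 273.] [0.4553 0.0484 0.04  ]
red 47 [241. 287.] [0.4234 0.172  0.04  ]
red 44 [179. 326.] [0.3398 0.3015 0.04  ]
red 49 [279. 350.] [0.2943 0.0884 0.04  ]
red 46 [218. 388.] [0.2106 0.2176 0.04  ]
blue 79 [605. 117.] depth med [ 0.7881 -0.5883  0.125 ] zmax 0.1314
   top centre [ 0.7868 -0.588   0.1258] ((0.7905964851379395, -0.5880370140075684), 0.04365916550159454)
blue 191 [246. 158.] depth med [0.6734 0.1504 0.1654] zmax 0.1708
   top centre [0.674  0.1501 0.1655] ((0.6739148497581482, 0.14997625350952148), 0.015315086580812931)
blue 65 [156. 215.] depth med [0.5687 0.3419 0.0943] zmax 0.0997
   top centre [0.5682 0.3421 0.0951] ((0.5677562952041626, 0.34155285358428955), 0.009747534058988094)
blue 129 [133. 247.] depth med [0.5012 0.377  0.1303] zmax 0.137
   top centre [0.5016 0.3772 0.1312] ((0.5010161399841309, 0.37787285447120667), 0.012802432291209698)
chuck from balls: pairs
[0.559772
[... 685 characters left out ...]
554 0.6928 r 0.0184
blob 235 [161. 217.] zt 0.097 top 0.5686 0.3427 r 0.0105
blob 472 [141. 248.] zt 0.133 top 0.5031 0.3782 r 0.0145
blob 760 [513. 263.] zt 0.083 top 0.4797 -0.395 r 0.0391
blob 856 [ 11. 269.] zt 0.126 top 0.4531 0.6619 r 0.0196
blob 923 [377. 280.] zt 0.153 top 0.4437 -0.1113 r 0.0153
blob 3769 [230. 337.] zt 0.079 top 0.3183 0.1934 r 0.0582
blob 1159 [ 10. 382.] zt 0.12 top 0.2034 0.6619 r 0.0349
blob 444 [297. 386.] zt 0.299 top 0.2404 0.0277 r 0.0709
blob 69 [623. 419.] zt 0.298 top 0.1986 -0.5438 r 0.0079
blob 102 [346. 475.] zt 0.298 top 0.1151 -0.035 r 0.0072
pot 753 [510.5126162  261.36786189] 191 (array([ 0.47988077, -0.39415427]), np.float64(0.03532137817673922))
```

```bash
cat > d.py <<'E'
# usage: d.py x y z [x y z ...]: shifts in full-scale units in tool axes (from the measured pose), chained
import sys; from h import *
from scipy.spatial.transform import Rotation as Ro
t=telemetry.sense(); R=Ro.from_quat(t['tool_rot']).as_matrix(); p=np.array(t['tcp_pos'])
print('t',round(t['t'],2),'tcp',p.round(4),'yaw',np.degrees(np.arctan2(R[1,0],R[0,0])).round(2),'tilt',np.degrees(np.arccos(-R[2,2])).round(2),'F',np.round(t['force'],1),'gap',round(t['finger_gap'],3),'gf',round(t['gripper_force'],1),'q',np.round(t['q'],2))
for w in np.array(sys.argv[1:],float).reshape(-1,3):
    print('->',w,'units',(R.T@(w-p)/.04).round(2)); p=w
E
python3 d.py .46 -.40 .231 .502 .3775 .231 .502 .3775 .093
python3 - <<'E'
from h import *
s=load('scene');P=cloud(s);hsv=cv2.cvtColor(s['image'],cv2.COLOR_RGB2HSV)
m=((hsv[...,1]>150)&(abs(hsv[...,0].astype(int)-115)<10)).astype(np.uint8); n,l,st,c=cv2.connectedComponentsWithStats(m)
for i in range(1,n):
    if 40<st[i,4]<600: print(c[i],st[i],plane(s,c[i],.114),np.nanmedian(P[l==i],0))
print(proj(s,[[.502,.3775,.112],[.56,.0203,.052],[.48,-.3945,.08]]))
E
```

```text
t 0.15 tcp [ 0.2    -0.5915  0.2305] yaw 18.67 tilt 0.1 F [ 0.5  0.2 -0.3] gap 1.001 gf 0.0 q [-1.42  0.53  1.43 -0.    1.18 -0.18]
-> [ 0.46  -0.4    0.231] units [ 7.69 -2.46 -0.01]
-> [0.502  0.3775 0.231 ] units [  7.22 -18.08   0.03]
-> [0.502  0.3775 0.093 ] units [-0.    0.01  3.45]
[126.5         99.68965517] [124  94   7  12  58] [[-0.48114858 -1.1402236   0.114     ]] [-0.35036132 -1.04920538  0.15589258]
[631.33088235 214.0625    ] [622 206  18  18 272] [[0.29591369 0.77969744 0.114     ]] [0.46234616 0.68875309 0.20067381]
[482.77040816 242.69387755] [476 234  14  19 196] [[0.50145022 0.37822606 0.114     ]] [0.51053707 0.37646561 0.12041188]
[375.38461538 260.46153846] [368 254  16  14 195] [[0.61097742 0.14627774 0.114     ]] [0.68276063 0.15053507 0.16667817]
[466.63809524 269.77142857] [462 264  10  13 105] [[0.61103816 0.33463957 0.114     ]] [0.57413429 0.34150097 0.08756508]
[296.69811321 282.69811321] [293 272  10  17  53] [[7.12763395e-01 6.19993109e-04 1.14000000e-01]] [ 0.60339376 -0.03147402  0.02185445]
[328.12232416 291.0733945 ] [305 278  46  20 327] [[0.72689508 0.06653792 0.114     ]] [0.62044636 0.04586962 0.01733041]
[[482.30186413 243.53529688]
 [322.1105625  263.7662688 ]
 [173.48677305 220.76414273]]
```

```bash
python3 -m crank '.77 -.25 0 0 0 0;.77 -.25 0 0 0 0;.77 -.25 0 0 0 0;.77 -.25 0 0 0 0;.77 -.25 0 0 0 0' 1 
python3 -m crank '.77 -.25 0 0 0 0;.77 -.25 0 0 0 0;.77 -.25 0 0 0 0;.77 -.25 0 0 0 0;.77 -.25 0 0 0 0'
python3 -m crank '.36 -.9 0 0 0 0;.36 -.9 0 0 0 0;.36 -.9 0 0 0 0;.36 -.9 0 0 0 0;.36 -.9 0 0 0 0'
python3 d.py .502 .378 .231
```

```text
t: 0.7
tcp_pos: [0.3308, -0.4945, 0.2311]
tool_rot: [0.987, 0.162, -0.0, -0.0]
force: [-0.0, -0.4, -0.8]
finger_gap: 1.006
gripper_force: 0.0
t: 1.2
tcp_pos: [0.4607, -0.3978, 0.2311]
tool_rot: [0.987, 0.162, -0.0, -0.0]
force: [0.0, 0.1, 0.5]
finger_gap: 1.002
gripper_force: 0.0
t: 1.7
tcp_pos: [0.4703, -0.2036, 0.2312]
tool_rot: [0.987, 0.162, -0.0, -0.0]
force: [0.4, -0.0, 1.0]
finger_gap: 1.0
gripper_force: 0.0
t 1.7 tcp [ 0.4703 -0.2036  0.2312] yaw 18.65 tilt 0.01 F [ 0.4 -0.   1. ] gap 1.0 gf 0.0 q [-0.63  0.38  1.71  0.    1.05  0.62]
-> [0.502 0.378 0.231] units [ 5.400e+00 -1.352e+01  1.000e-02]
```

```bash
python3 -m crank '.36 -.9 0 0 0 0;.36 -.9 0 0 0 0;.36 -.9 0 0 0 0;.36 -.9 0 0 0 0;.36 -.9 0 0 0 0' 
python3 -m crank '.36 -.9 0 0 0 0;.36 -.9 0 0 0 0;.36 -.9 0 0 0 0;.36 -.9 0 0 0 0;.36 -.9 0 0 0 0'
python3 -m crank '.36 -.9 0 0 0 0;.36 -.9 0 0 0 0;.36 -.9 0 0 0 0;.18 -.45 0 0 0 0;0 0 0 0 0 0'
python3 d.py .502 .378 .231
```

```text
t: 2.2
tcp_pos: [0.4809, -0.0101, 0.2314]
tool_rot: [0.987, 0.162, 0.0, 0.0]
force: [0.5, 0.2, -0.8]
finger_gap: 1.002
gripper_force: 0.0
t: 2.7
tcp_pos: [0.4914, 0.1836, 0.2313]
tool_rot: [0.987, 0.162, -0.0, 0.0]
force: [1.0, 0.1, -0.7]
finger_gap: 0.999
gripper_force: 0.0
t: 3.2
tcp_pos: [0.4989, 0.3201, 0.2311]
tool_rot: [0.986, 0.164, 0.0, -0.0]
force: [-0.6, 0.8, -0.0]
finger_gap: 1.0
gripper_force: 0.0
t 3.2 tcp [0.4989 0.3201 0.2311] yaw 18.88 tilt 0.06 F [-0.6  0.8 -0. ] gap 1.0 gf 0.0 q [0.38 0.48 1.52 0.   1.14 1.62]
-> [0.502 0.378 0.231] units [ 0.54 -1.34  0.  ]
```

```bash
python3 -m crank '.27 -.67 0 0 0 0;.27 -.67 0 0 0 0;0 0 .5 0 0 0;0 0 .5 0 0 0;0 0 0 0 0 0' 
python3 d.py .502 .378 .093
python3 - <<'E'
from h import *
for n in('scene','top'):
    s=load(n); I=s['image']; c=proj(s,[[.502,.378,.14]])[0].astype(int); a=max(c[1]-60,0); b=max(c[0]-80,0)
    cv2.imwrite(f'pics/c_{n}.png',cv2.resize(I[a:a+120,b:b+160,::-1],None,fx=2.5,fy=2.5))
a=cv2.imread('pics/c_scene.png');b=cv2.imread('pics/c_top.png');cv2.imwrite('pics/c.png',np.hstack([a,b]))
E
```

```text
t: 3.7
tcp_pos: [0.5003, 0.3731, 0.1883]
tool_rot: [0.987, 0.162, -0.004, 0.001]
force: [-0.9, 0.0, -0.7]
finger_gap: 1.0
gripper_force: 0.0
t 3.7 tcp [0.5003 0.3731 0.1883] yaw 18.64 tilt 0.44 F [-0.9  0.  -0.7] gap 1.0 gf 0.0 q [ 0.46  0.58  1.47 -0.    1.1   1.71]
-> [0.502 0.378 0.093] units [ 0.1  -0.11  2.38]
```

View pics/c.png

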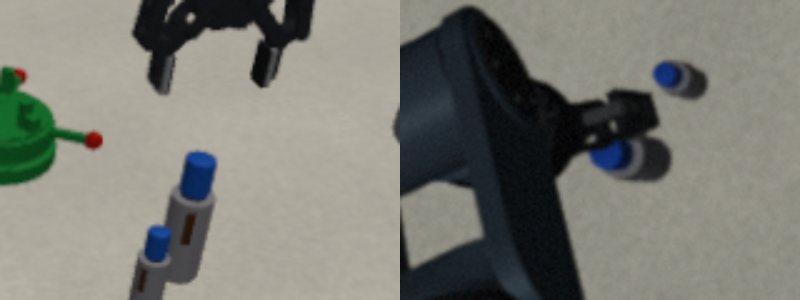

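The left crop shows the open fingers straddling above the larger corer's head at crop position (200,170), and the small twin stays clear at (158,240). In the right crop the arm partly covers the corer head. Now I descend and grip.

```bash
python3 -m crank '.1 -.11 .4 0 0 0;0 0 .5 0 0 0;0 0 .5 0 0 0;0 0 .4 0 0 0;0 0 0 0 0 0' 
python3 d.py .502 .378 .093
```

```text
t: 4.3
tcp_pos: [0.5036, 0.3798, 0.117]
tool_rot: [0.987, 0.162, -0.002, 0.001]
force: [-0.4, -0.6, 0.7]
finger_gap: 1.0
gripper_force: 0.0
t 4.3 tcp [0.5036 0.3798 0.117 ] yaw 18.64 tilt 0.25 F [-0.4 -0.6  0.7] gap 1.0 gf 0.0 q [0.47 0.68 1.51 0.   0.96 1.71]
-> [0.502 0.378 0.093] units [-0.05  0.03  0.6 ]
```

```bash
python3 -m crank '-.05 .03 .3 0 0 0;0 0 .3 0 0 0;0 0 0 0 0 0;0 0 0 0 0 0;0 0 0 0 0 0' 
python3 d.py .502 .378 .093
python3 -m crank '0 0 0 0 0 0;0 0 0 0 0 0;0 0 0 0 0 0;0 0 0 0 0 0;0 0 0 0 0 0' -1 40
python3 -m crank '0 0 0 0 0 0;0 0 0 0 0 0;0 0 0 0 0 0;0 0 0 0 0 0;0 0 0 0 0 0'; python3 d.py
```

```text
t: 4.8
tcp_pos: [0.5037, 0.3791, 0.0958]
tool_rot: [0.987, 0.162, 0.001, -0.0]
force: [0.1, 0.6, -0.5]
finger_gap: 1.001
gripper_force: 0.0
t 4.8 tcp [0.5037 0.3791 0.0958] yaw 18.67 tilt 0.07 F [ 0.1  0.6 -0.5] gap 1.001 gf 0.0 q [0.47 0.7  1.53 0.   0.91 1.71]
-> [0.502 0.378 0.093] units [-0.05  0.01  0.07]
t: 5.3
tcp_pos: [0.5033, 0.3792, 0.0956]
tool_rot: [0.987, 0.162, 0.0, -0.0]
force: [-0.3, 1.4, 2.2]
finger_gap: 0.317
gripper_force: 39.5
t: 5.8
tcp_pos: [0.5034, 0.3791, 0.0956]
tool_rot: [0.987, 0.162, 0.0, -0.0]
force: [-0.5, 1.9, 3.3]
finger_gap: 0.318
gripper_force: 39.6
t 5.8 tcp [0.5034 0.3791 0.0956] yaw 18.66 tilt 0.05 F [-0.5  1.9  3.3] gap 0.318 gf 39.6 q [0.47 0.7  1.53 0.   0.91 1.71]
```

```bash
python3 -m crank '0 0 -.3 0 0 0;0 0 -.8 0 0 0;0 0 -1 0 0 0;0 0 -1 0 0 0;0 0 -1 0 0 0' -1 60
python3 -m crank '0 0 -.8 0 0 0;0 0 0 0 0 0;0 0 0 0 0 0;0 0 0 0 0 0;0 0 0 0 0 0'
python3 d.py .48 -.3945 .285
python3 - <<'E'
from h import *
for n in('scene','top'):
    s=load(n); I=s['image']; c=proj(s,[[.503,.379,.28]])[0].astype(int); a=max(c[1]-60,0); b=max(c[0]-80,0)
    cv2.imwrite(f'pics/c_{n}.png',cv2.resize(I[a:a+120,b:b+160,::-1],None,fx=2.5,fy=2.5))
a=cv2.imread('pics/c_scene.png');b=cv2.imread('pics/c_top.png');cv2.imwrite('pics/c2.png',np.hstack([a,b]))
E
```

```text
t: 6.3
tcp_pos: [0.5027, 0.3778, 0.2604]
tool_rot: [0.987, 0.162, -0.001, 0.001]
force: [1.1, 0.3, -1.9]
finger_gap: 0.311
gripper_force: 59.2
t: 6.8
tcp_pos: [0.5021, 0.378, 0.2887]
tool_rot: [0.987, 0.162, -0.003, 0.001]
force: [-0.2, -0.2, -2.7]
finger_gap: 0.308
gripper_force: 59.3
t 6.8 tcp [0.5021 0.378  0.2887] yaw 18.66 tilt 0.31 F [-0.2 -0.2 -2.7] gap 0.308 gf 59.3 q [ 0.47  0.48  1.35 -0.    1.32  1.71]
-> [ 0.48   -0.3945  0.285 ] units [-6.7  18.12  0.15]
```

View pics/c2.png

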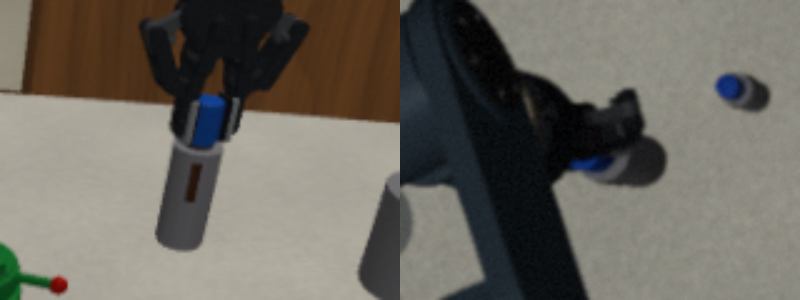

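The left crop shows the corer held upright by its head at crop (205,120), with its foot at (180,242) off the bench. I carry it to the pot.

```bash
python3 -m crank '-.18 .5 0 0 0 0;-.34 .9 0 0 0 0;-.34 .9 0 0 0 0;-.34 .9 0 0 0 0;-.34 .9 0 0 0 0' 
python3 -m crank '-.34 .9 0 0 0 0;-.34 .9 0 0 0 0;-.34 .9 0 0 0 0;-.34 .9 0 0 0 0;-.34 .9 0 0 0 0' 
python3 -m crank '-.34 .9 0 0 0 0;-.34 .9 0 0 0 0;-.34 .9 0 0 0 0;-.34 .9 0 0 0 0;-.34 .9 0 0 0 0'
python3 -m crank '-.34 .9 0 0 0 0;-.34 .9 0 0 0 0;-.34 .9 0 0 0 0;-.2 .5 0 0 0 0;0 0 0 0 0 0' 
python3 d.py .48 -.3945 .285
```

```text
t: 7.4
tcp_pos: [0.4969, 0.2023, 0.2906]
tool_rot: [0.987, 0.162, -0.001, 0.0]
force: [-0.2, -1.0, -3.4]
finger_gap: 0.314
gripper_force: 59.4
t: 7.9
tcp_pos: [0.4902, 0.01, 0.2908]
tool_rot: [0.987, 0.162, -0.0, -0.0]
force: [1.6, 0.1, -2.2]
finger_gap: 0.31
gripper_force: 59.4
t: 8.4
tcp_pos: [0.4833, -0.1823, 0.2908]
tool_rot: [0.987, 0.162, -0.0, -0.0]
force: [0.5, 0.4, -2.9]
finger_gap: 0.312
gripper_force: 59.4
t: 8.9
tcp_pos: [0.4783, -0.3207, 0.2905]
tool_rot: [0.987, 0.16, -0.0, 0.0]
force: [0.3, 0.6, -2.0]
finger_gap: 0.311
gripper_force: 59.5
t 8.9 tcp [ 0.4783 -0.3207  0.2905] yaw 18.47 tilt 0.03 F [ 0.3  0.6 -2. ] gap 0.311 gf 59.5 q [-0.78  0.4   1.49 -0.    1.26  0.46]
-> [ 0.48   -0.3945  0.285 ] units [-0.54  1.76  0.14]
```

```bash
python3 -m crank '-.27 .88 0 0 0 0;-.27 .88 .14 0 0 0;0 0 0 0 0 0;0 0 .5 0 0 0;0 0 .5 0 0 0'
python3 d.py .48 -.3945 .1425
python3 - <<'E'
from h import *
s=load('scene'); I=s['image']; c=proj(s,[[.48,-.3945,.2]])[0].astype(int); a=max(c[1]-100,0); b=max(c[0]-100,0)
cv2.imwrite(f'pics/p.png',cv2.resize(I[a:a+200,b:b+200,::-1],None,fx=2.5,fy=2.5))
E
```

```text
t: 9.4
tcp_pos: [0.4809, -0.3897, 0.2454]
tool_rot: [0.987, 0.162, 0.0, -0.001]
force: [-0.4, 0.3, -2.5]
finger_gap: 0.314
gripper_force: 60.2
t 9.4 tcp [ 0.4809 -0.3897  0.2454] yaw 18.7 tilt 0.07 F [-0.4  0.3 -2.5] gap 0.314 gf 60.2 q [-0.86  0.5   1.43  0.    1.21  0.38]
-> [ 0.48   -0.3945  0.1425] units [-0.06  0.11  2.57]
```

View pics/p.png

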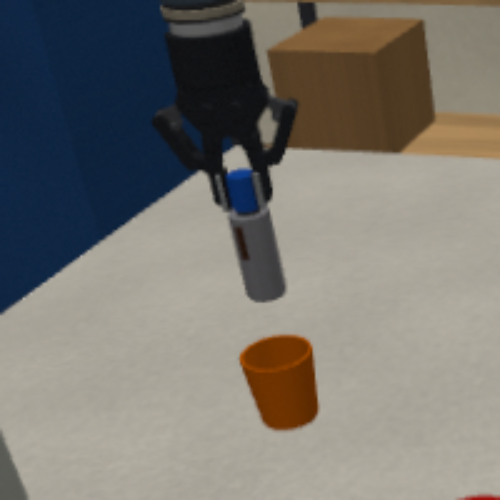

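The picture shows the corer upright with its foot at (265,295), in line above the pot mouth at (277,352). I lower it in.

```bash
python3 -m crank '-.04 .09 .3 0 0 0;0 0 .5 0 0 0;0 0 .5 0 0 0;0 0 .4 0 0 0;0 0 .2 0 0 0'
python3 d.py .48 -.3945 .1425
python3 -m crank '0 0 .25 0 0 0;0 0 .25 0 0 0;0 0 .15 0 0 0;0 0 0 0 0 0;0 0 0 0 0 0'
python3 d.py .48 -.3945 .1425 .48 -.3945 .3
```

```text
t: 9.95
tcp_pos: [0.4801, -0.3942, 0.1685]
tool_rot: [0.987, 0.162, -0.0, -0.001]
force: [0.5, 0.4, -2.2]
finger_gap: 0.308
gripper_force: 60.1
t 9.95 tcp [ 0.4801 -0.3942  0.1685] yaw 18.7 tilt 0.13 F [ 0.5  0.4 -2.2] gap 0.308 gf 60.1 q [-0.87  0.6   1.5   0.    1.05  0.38]
-> [ 0.48   -0.3945  0.1425] units [-0.    0.01  0.65]
t: 10.45
tcp_pos: [0.4804, -0.3955, 0.1439]
tool_rot: [0.987, 0.162, 0.0, 0.0]
force: [-0.2, 0.3, -3.2]
finger_gap: 0.312
gripper_force: 60.1
t 10.45 tcp [ 0.4804 -0.3955  0.1439] yaw 18.66 tilt 0.03 F [-0.2  0.3 -3.2] gap 0.312 gf 60.1 q [-0.87  0.63  1.52  0.    0.99  0.38]
-> [ 0.48   -0.3945  0.1425] units [-0.   -0.03  0.04]
-> [ 0.48   -0.3945  0.3   ] units [ 0.    0.   -3.94]
```

```bash
python3 -m crank '0 0 .08 0 0 0;0 0 0 0 0 0;0 0 0 0 0 0;0 0 -.4 0 0 0;0 0 -.6 0 0 0'
python3 -m crank '0 0 -.8 0 0 0;0 0 -.8 0 0 0;0 0 -.8 0 0 0;0 0 -.5 0 0 0;0 0 0 0 0 0'
python3 d.py .56 .0203 .295
```

```text
t: 10.95
tcp_pos: [0.4793, -0.3943, 0.1794]
tool_rot: [0.987, 0.162, -0.001, -0.002]
force: [0.2, 0.7, -2.6]
finger_gap: 0.314
gripper_force: 60.1
t: 11.45
tcp_pos: [0.4816, -0.3968, 0.3006]
tool_rot: [0.987, 0.162, 0.002, 0.004]
force: [-0.3, 0.1, -1.2]
finger_gap: 0.312
gripper_force: 60.2
t 11.45 tcp [ 0.4816 -0.3968  0.3006] yaw 18.67 tilt 0.5 F [-0.3  0.1 -1.2] gap 0.312 gf 60.2 q [-0.87  0.46  1.36  0.    1.32  0.38]
-> [0.56   0.0203 0.295 ] units [ 5.19 -9.25  0.08]
```

```bash
python3 -m crank '.2 -.35 0 0 0 0;.45 -.8 0 0 0 0;.45 -.8 0 0 0 0;.45 -.8 0 0 0 0;.45 -.8 0 0 0 0'
python3 -m crank '.45 -.8 0 0 0 0;.45 -.8 0 0 0 0;.45 -.8 0 0 0 0;.45 -.8 0 0 0 0;.45 -.8 0 0 0 0'
python3 -m crank '.45 -.8 0 0 0 0;.45 -.8 0 0 0 0;.1 -.1 0 0 0 0;0 0 0 0 0 0;0 0 0 0 0 0'
python3 d.py .56 .0203 .295
```

```text
t: 11.95
tcp_pos: [0.5093, -0.2318, 0.2941]
tool_rot: [0.987, 0.162, -0.002, -0.002]
force: [0.8, -0.1, -1.7]
finger_gap: 0.316
gripper_force: 60.1
t: 12.45
tcp_pos: [0.5429, -0.0518, 0.2943]
tool_rot: [0.987, 0.162, -0.002, -0.001]
force: [0.1, -0.3, -1.8]
finger_gap: 0.311
gripper_force: 60.1
t: 12.95
tcp_pos: [0.5597, 0.0223, 0.2953]
tool_rot: [0.987, 0.162, -0.001, -0.0]
force: [0.3, -0.2, -2.1]
finger_gap: 0.31
gripper_force: 60.3
t 12.95 tcp [0.5597 0.0223 0.2953] yaw 18.68 tilt 0.16 F [ 0.3 -0.2 -2.1] gap 0.31 gf 60.3 q [-0.16  0.37  1.52 -0.    1.26  1.09]
-> [0.56   0.0203 0.295 ] units [-0.01  0.05  0.01]
```

```bash
python3 -m crank '0 .05 .3 0 0 0;0 0 .7 0 0 0;0 0 .7 0 0 0;0 0 .7 0 0 0;0 0 .4 0 0 0'
python3 -m crank '0 0 .3 0 0 0;0 0 .1 0 0 0;0 0 0 0 0 0;0 0 0 0 0 0;0 0 0 0 0 0'
python3 d.py .56 .0203 .148
python3 - <<'E'
from h import *
s=load('scene'); I=s['image']; c=proj(s,[[.56,.02,.1]])[0].astype(int); a=max(c[1]-75,0); b=max(c[0]-100,0)
cv2.imwrite(f'pics/k.png',cv2.resize(I[a:a+150,b:b+200,::-1],None,fx=4,fy=4,interpolation=cv2.INTER_CUBIC))
E
```

```text
t: 13.45
tcp_pos: [0.5594, 0.0193, 0.1813]
tool_rot: [0.987, 0.161, -0.002, -0.001]
force: [-0.2, 0.8, -2.3]
finger_gap: 0.307
gripper_force: 60.2
t: 13.95
tcp_pos: [0.5621, 0.0204, 0.1695]
tool_rot: [0.987, 0.162, 0.001, 0.0]
force: [-0.5, 0.7, -2.6]
finger_gap: 0.311
gripper_force: 60.2
t 13.95 tcp [0.5621 0.0204 0.1695] yaw 18.66 tilt 0.13 F [-0.5  0.7 -2.6] gap 0.311 gf 60.2 q [-0.16  0.52  1.65  0.    0.96  1.08]
-> [0.56   0.0203 0.148 ] units [-0.05 -0.02  0.54]
```

View pics/k.png

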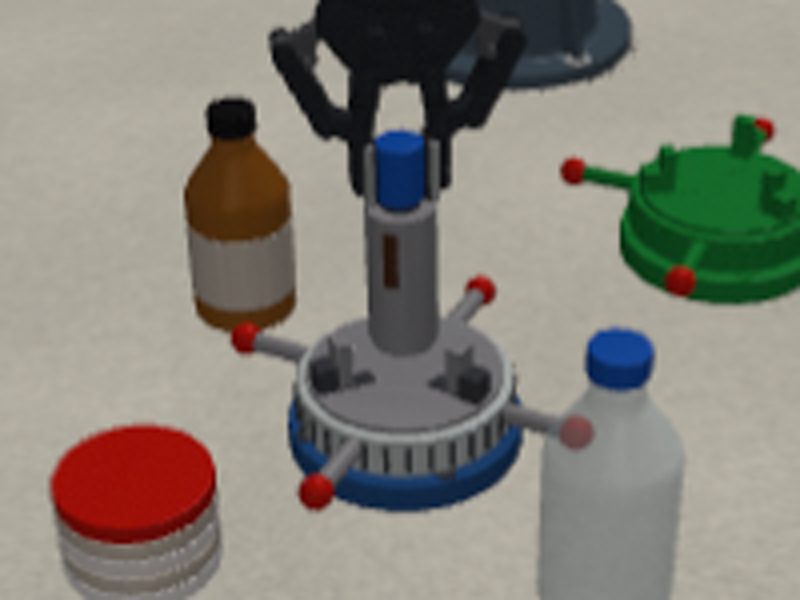

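The corer is upright and central over the plate, its foot at (403,345) and the jaws apart at (335,370), (465,375) and hidden behind it. I set it down gently.

```bash
python3 -m crank '-.04 0 .15 0 0 0;0 0 .15 0 0 0;0 0 .1 0 0 0;0 0 .06 0 0 0;0 0 0 0 0 0'
python3 -m crank '0 0 .03 0 0 0;0 0 0 0 0 0;0 0 .03 0 0 0;0 0 0 0 0 0;0 0 0 0 0 0'
python3 d.py .56 .0203 .148
```

```text
t: 14.5
tcp_pos: [0.5595, 0.0201, 0.1495]
tool_rot: [0.987, 0.162, -0.001, -0.0]
force: [0.4, 0.4, -2.7]
finger_gap: 0.311
gripper_force: 60.2
t: 15.0
tcp_pos: [0.5599, 0.0201, 0.1478]
tool_rot: [0.987, 0.162, 0.0, -0.0]
force: [-0.0, -0.5, -3.4]
finger_gap: 0.313
gripper_force: 60.3
t 15.0 tcp [0.5599 0.0201 0.1478] yaw 18.67 tilt 0.0 F [-0.  -0.5 -3.4] gap 0.313 gf 60.3 q [-0.16  0.55  1.68  0.    0.91  1.08]
-> [0.56   0.0203 0.148 ] units [ 0.   -0.   -0.01]
```

```bash
python3 -m crank '0 0 .03 0 0 0;0 0 0 0 0 0;0 0 .02 0 0 0;0 0 0 0 0 0;0 0 0 0 0 0'
python3 d.py
```

```text
t: 15.5
tcp_pos: [0.5603, 0.0202, 0.1476]
tool_rot: [0.987, 0.162, 0.001, 0.0]
force: [-2.2, 1.5, 8.9]
finger_gap: 0.307
gripper_force: 61.5
t 15.5 tcp [0.5603 0.0202 0.1476] yaw 18.67 tilt 0.09 F [-2.2  1.5  8.9] gap 0.307 gf 61.5 q [-0.16  0.55  1.68  0.    0.91  1.08]
```

```bash
python3 -m crank '0 0 -.03 0 0 0;0 0 0 0 0 0;0 0 0 0 0 0;0 0 0 0 0 0;0 0 0 0 0 0' - 20
python3 -m crank '0 0 0 0 0 0;0 0 0 0 0 0;0 0 0 0 0 0;0 0 0 0 0 0;0 0 0 0 0 0' .3
python3 -m crank '0 0 -.2 0 0 0;0 0 -.4 0 0 0;0 0 -.8 0 0 0;0 0 -.8 0 0 0;0 0 -.6 0 0 0'
python3 d.py
cat m.py | sed -n 1,4p >/dev/null
python3 - <<'E'
from h import *
s=load('scene'); I=s['image']; c=proj(s,[[.56,.02,.1]])[0].astype(int); a=max(c[1]-75,0); b=max(c[0]-100,0)
cv2.imwrite(f'pics/k2.png',cv2.resize(I[a:a+150,b:b+200,::-1],None,fx=4,fy=4,interpolation=cv2.INTER_CUBIC))
E
```

```text
t: 16.0
tcp_pos: [0.5602, 0.0202, 0.1476]
tool_rot: [0.987, 0.162, 0.0, 0.0]
force: [-1.7, 1.4, 5.9]
finger_gap: 0.311
gripper_force: 60.7
t: 16.5
tcp_pos: [0.5599, 0.02, 0.1468]
tool_rot: [0.987, 0.162, -0.0, -0.0]
force: [-0.6, 1.0, 0.1]
finger_gap: 0.648
gripper_force: 0.0
t: 17.0
tcp_pos: [0.5605, 0.02, 0.2615]
tool_rot: [0.987, 0.162, 0.001, 0.0]
force: [0.2, -0.2, -0.2]
finger_gap: 0.649
gripper_force: 0.0
t 17.0 tcp [0.5605 0.02   0.2615] yaw 18.67 tilt 0.16 F [ 0.2 -0.2 -0.2] gap 0.649 gf 0.0 q [-0.16  0.4   1.56  0.    1.17  1.08]
```

View pics/k2.png

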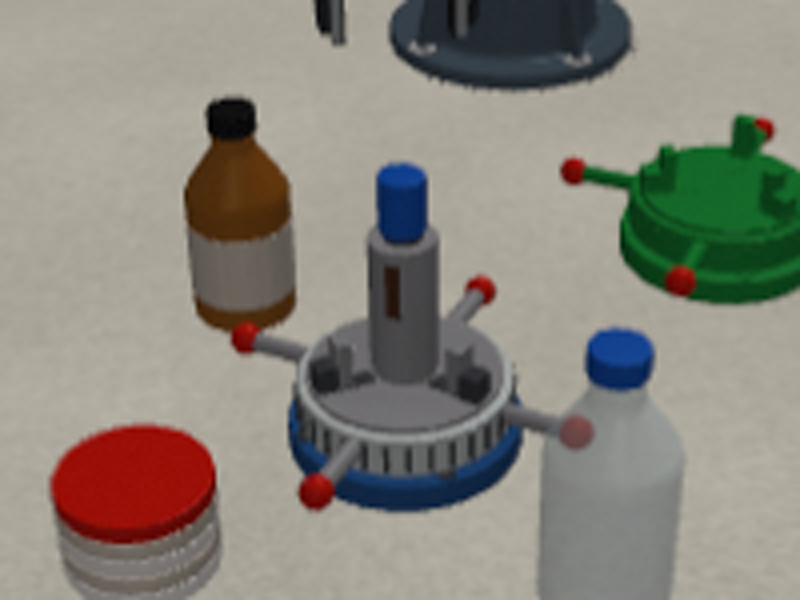

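The corer now stands released and upright on the plate, its foot at (403,375) midway between the jaws. The bottles, dishes and bars are unmoved. Next I get behind the bar at 165° (on the robot's side), with the fingers closed.

```bash
cat > pol.py <<'E'
from h import *
from scipy.spatial.transform import Rotation as Ro
t=telemetry.sense(); R=Ro.from_quat(t['tool_rot']).as_matrix(); p=np.array(t['tcp_pos'])-[.56,.0203,0]
phi=np.arctan2(p[1],p[0]); e=np.array([np.cos(phi),np.sin(phi)]); ta=np.array([np.sin(phi),-np.cos(phi)]); F=np.array(t['force'])
print('t',round(t['t'],2),'phi',np.degrees(phi).round(2)%360,'r',np.hypot(*p[:2]).round(4),'z',p[2].round(4),'yaw',np.degrees(np.arctan2(R[1,0],R[0,0])).round(2),'Ftang(cw)',(F[:2]@ta).round(1),'Frad',(F[:2]@e).round(1),'Fz',F[2].round(1),'q6',t['q'][5].round(2))
E
python3 d.py .4743 .0128 .26
python3 - <<'E'
from h import *
# jaw radius: dark jaws tops at z=.084 in top view
s=load('top'); P=cloud(s); m=(P[...,2]>.072)&(P[...,2]<.095)&(np.hypot(P[...,0]-.56,P[...,1]-.0203)<.07)
v,u=np.nonzero(m); q=plane(s,np.c_[u,v],.084)[:,:2]-[.56,.0203]; r=np.hypot(*q.T); a=np.degrees(np.arctan2(q[:,1],q[:,0]))
print(len(r)); print(np.c_[a,r*1000].round().astype(int)[np.argsort(a)].tolist()[:60])
E
```

```text
t 17.05 tcp [0.5627 0.0197 0.2653] yaw 18.68 tilt 0.59 F [0.  0.5 2.3] gap 0.65 gf 0.0 q [-0.16  0.4   1.56 -0.    1.17  1.08]
-> [0.4743 0.0128 0.26  ] units [-2.15 -0.54  0.11]
66
[[-180, 40], [-180, 42], [-180, 44], [-180, 46], [-180, 48], [-180, 52], [-180, 54], [-180, 58], [-178, 52], [-177, 46], [-177, 44], [-177, 42], [-177, 40], [-177, 38], [-177, 36], [-175, 50], [-175, 21], [-175, 44], [-174, 42], [-174, 40], [-174, 38], [-174, 36], [-173, 50], [-172, 44], [-172, 42], [-171, 56], [-171, 40], [-171, 52], [-171, 38], [-170, 36], [-170, 48], [-170, 21], [-169, 44], [-169, 55], [-169, 42], [-168, 40], [-168, 38], [-167, 36], [-167, 45], [-166, 43], [-166, 41], [-165, 39], [-164, 22], [-164, 37], [-159, 23], [-152, 21], [-148, 22], [-140, 22], [-133, 22], [-125, 22], [-108, 21], [141, 20], [149, 20], [156, 21], [162, 20], [169, 22], [174, 21], [177, 36], [177, 38], [177, 40]]
```

```bash
python3 -m crank '-.43 -.11 0 0 0 0;-.43 -.11 0 0 0 0;-.43 -.11 0 0 0 0;-.43 -.11 0 0 0 0;-.43 -.11 0 0 0 0' -1 60
python3 -m crank '0 0 0 0 0 -.095;0 0 0 0 0 -.095;0 0 0 0 0 -.095;0 0 0 0 0 -.095;0 0 0 0 0 -.095'
python3 -m crank '0 0 0 0 0 -.095;0 0 0 0 0 -.095;0 0 0 0 0 -.095;0 0 0 0 0 -.088;0 0 0 0 0 0'
python3 pol.py; python3 d.py .4743 .0128 .027
```

```text
t: 17.6
tcp_pos: [0.4699, 0.0135, 0.2582]
tool_rot: [0.987, 0.162, -0.001, -0.0]
force: [-0.5, -0.3, -0.2]
finger_gap: -0.005
gripper_force: 0.0
t: 18.1
tcp_pos: [0.4707, 0.0135, 0.2582]
tool_rot: [0.858, 0.513, -0.001, -0.001]
force: [0.2, 0.4, 0.2]
finger_gap: 0.002
gripper_force: 0.0
t: 18.6
tcp_pos: [0.4707, 0.0135, 0.2583]
tool_rot: [0.676, 0.737, -0.0, -0.001]
force: [0.6, 0.1, 0.3]
finger_gap: -0.0
gripper_force: 0.0
t 18.6 phi 184.35 r 0.0895 z 0.2583 yaw 94.97 Ftang(cw) 0.1 Frad -0.6 Fz 0.3 q6 -0.3
t 18.6 tcp [0.4707 0.0135 0.2583] yaw 94.97 tilt 0.09 F [0.6 0.1 0.3] gap -0.0 gf 0.0 q [-0.21  0.28  1.77 -0.    1.09 -0.3 ]
-> [0.4743 0.0128 0.027 ] units [-0.03  0.1   5.78]
```

```bash
python3 -m crank '-.03 .1 .4 0 0 0;0 0 .8 0 0 0;0 0 .8 0 0 0;0 0 .8 0 0 0;0 0 .8 0 0 0'
python3 -m crank '0 0 .6 0 0 0;0 0 .6 0 0 0;0 0 .5 0 0 0;0 0 .45 0 0 0;0 0 0 0 0 0'
python3 pol.py
```

```text
t: 19.1
tcp_pos: [0.4752, 0.0126, 0.1136]
tool_rot: [0.677, 0.736, 0.0, 0.0]
force: [0.5, -0.3, 0.1]
finger_gap: 0.001
gripper_force: 0.0
t: 19.6
tcp_pos: [0.4739, 0.0128, 0.0269]
tool_rot: [0.677, 0.736, -0.001, -0.002]
force: [-0.5, 1.0, -0.4]
finger_gap: 0.0
gripper_force: 0.0
t 19.6 phi 184.99 r 0.0865 z 0.0269 yaw 94.82 Ftang(cw) 1.1 Frad 0.4 Fz -0.4 q6 -0.29
```

Now the first arc stroke, at gentle speed: 5° per row to make contact, then more.

```bash
python3 -m crank '.19 .008 0 0 0 .056;.19 .008 0 0 0 .056;.19 .008 0 0 0 .056;.19 .008 0 0 0 .056;.19 .008 0 0 0 .056'
python3 pol.py
```

```text
t: 20.1
tcp_pos: [0.4801, 0.0493, 0.0294]
tool_rot: [0.822, 0.57, -0.001, 0.0]
force: [-1.0, -5.3, -3.1]
finger_gap: 0.001
gripper_force: 2.8
t 20.1 phi 160.05 r 0.085 z 0.0294 yaw 69.5 Ftang(cw) -5.4 Frad -0.9 Fz -3.1 q6 0.23
```

```bash
python3 -m crank '.19 .006 .01 0 0 .056;.19 .006 .01 0 0 .056;.19 .008 0 0 0 .056;.19 .008 0 0 0 .056;.19 .008 0 0 0 .056'
python3 pol.py
python3 -m crank '.19 .006 0 0 0 .056;.19 .006 0 0 0 .056;.19 .008 0 0 0 .056;.19 .008 0 0 0 .056;.19 .008 0 0 0 .056'
python3 pol.py
```

```text
t: 20.6
tcp_pos: [0.4998, 0.081, 0.029]
tool_rot: [0.926, 0.377, -0.001, 0.0]
force: [-2.1, -5.5, 2.0]
finger_gap: 0.001
gripper_force: 2.6
t 20.6 phi 134.76 r 0.0854 z 0.029 yaw 44.31 Ftang(cw) -5.3 Frad -2.4 Fz 2.0 q6 0.74
t: 21.1
tcp_pos: [0.5295, 0.1015, 0.0287]
tool_rot: [0.986, 0.166, -0.003, -0.0]
force: [-5.6, -3.1, 3.8]
finger_gap: -0.003
gripper_force: 2.6
t 21.1 phi 110.62 r 0.0867 z 0.0287 yaw 19.1 Ftang(cw) -6.3 Frad -0.9 Fz 3.8 q6 1.22
```

```bash
python3 -m crank '.19 .008 0 0 0 .056;.19 .008 0 0 0 .056;.15 .008 0 0 0 .044;0 0 0 0 0 0;-.3 0 0 0 0 0'
python3 pol.py
python3 -m crank '-.2 -.1 0 0 0 0;0 0 -.8 0 0 0;0 0 -1 0 0 0;0 0 -1 0 0 0;0 0 -1 0 0 0'
python3 -m crank '0 0 -1 0 0 -.095;0 0 -.6 0 0 -.095;0 0 0 0 0 -.095;0 0 0 0 0 -.095;0 0 0 0 0 -.095'
python3 pol.py
```

```text
t: 21.6
tcp_pos: [0.5431, 0.1052, 0.0289]
tool_rot: [0.999, 0.047, 0.002, 0.0]
force: [-0.2, -1.1, -0.3]
finger_gap: 0.001
gripper_force: 0.0
t 21.6 phi 101.22 r 0.0866 z 0.0289 yaw 5.34 Ftang(cw) -0.4 Frad -1.1 Fz -0.3 q6 1.47
t: 22.1
tcp_pos: [0.5326, 0.1089, 0.182]
tool_rot: [0.999, 0.047, 0.0, -0.0]
force: [0.6, 0.6, -0.1]
finger_gap: -0.001
gripper_force: 0.0
t: 22.6
tcp_pos: [0.5328, 0.1089, 0.245]
tool_rot: [0.912, 0.41, 0.001, 0.0]
force: [-0.3, 0.5, -0.1]
finger_gap: 0.002
gripper_force: 0.0
t 22.6 phi 107.07 r 0.0927 z 0.245 yaw 48.46 Ftang(cw) -0.1 Frad 0.5 Fz -0.1 q6 0.72
```

Measure the bar angle and where the corer stands now.

```bash
cat > b.py <<'E'
from h import *
for n in('top','scene'):
    s=load(n); hsv=cv2.cvtColor(s['image'],cv2.COLOR_RGB2HSV); H,S,V=[hsv[...,i].astype(int) for i in range(3)]
    k,l,st,c=cv2.connectedComponentsWithStats(((S>130)&(V>60)&((H<6)|(H>173))).astype(np.uint8))
    for i in range(1,k):
        q=plane(s,c[i],.04)[0][:2]-[.56,.0203]
        if st[i,4]>8 and .08<np.hypot(*q)<.13: print(n,'ball',st[i,4],'phi',np.degrees(np.arctan2(q[1],q[0])).round(1)%360,'r',np.hypot(*q).round(4))
    k,l,st,c=cv2.connectedComponentsWithStats(((S>150)&(H>105)&(H<125)&(V>60)).astype(np.uint8))
    for i in range(1,k):
        q=plane(s,c[i],.166)[0]
        if st[i,4]>30 and np.hypot(*(q[:2]-[.56,.0203]))<.05: print(n,'head ~',q.round(4),st[i])
E
python3 b.py; python3 d.py .4743 .0128 .245
```

```text
top ball 44 phi 353.1 r 0.1086
top ball 43 phi 262.9 r 0.1088
top ball 50 phi 173.0 r 0.1083
top head ~ [0.5598 0.0202 0.166 ] [307 211  13  14 148]
scene ball 23 phi 174.6 r 0.1189
scene ball 40 phi 260.7 r 0.1124
scene ball 62 phi 351.6 r 0.1034
scene head ~ [0.5581 0.0193 0.166 ] [316 212  11  19 194]
t 22.7 tcp [0.5327 0.1088 0.2446] yaw 48.09 tilt 0.07 F [-0.1 -0.4  0. ] gap -0.003 gf 0.0 q [-0.    0.4   1.62  0.    1.12  0.73]
-> [0.4743 0.0128 0.245 ] units [-2.76  0.52 -0.01]
```

```bash
python3 -m crank '-.6 .06 0 0 0 0;-.6 .07 0 0 0 0;-.6 .07 0 0 0 0;-.6 .07 0 0 0 0;-.58 .07 0 0 0 0'
python3 -m crank '0 0 0 0 0 -.095;0 0 0 0 0 -.095;0 0 0 0 0 -.095;0 0 0 0 0 -.095;0 0 0 0 0 -.095'
python3 -m crank '0 0 0 0 0 -.095;0 0 0 0 0 -.04;0 0 0 0 0 0;0 0 0 0 0 0;0 0 0 0 0 0'
python3 pol.py; python3 d.py .4762 .001 .027
```

```text
t: 23.2
tcp_pos: [0.4627, 0.0102, 0.2443]
tool_rot: [0.914, 0.406, 0.0, 0.0]
force: [0.1, 0.5, 1.0]
finger_gap: -0.007
gripper_force: 0.0
t: 23.7
tcp_pos: [0.4633, 0.0109, 0.2443]
tool_rot: [0.701, 0.713, 0.0, 0.0]
force: [-0.2, -0.3, -0.6]
finger_gap: -0.001
gripper_force: 0.0
t: 24.2
tcp_pos: [0.4634, 0.0108, 0.2442]
tool_rot: [0.623, 0.782, 0.0, 0.0]
force: [0.6, -0.4, -0.2]
finger_gap: -0.001
gripper_force: 0.0
t 24.2 phi 185.62 r 0.0971 z 0.2442 yaw 102.89 Ftang(cw) -0.5 Frad -0.6 Fz -0.2 q6 -0.44
t 24.2 tcp [0.4634 0.0108 0.2442] yaw 102.89 tilt 0.01 F [ 0.6 -0.4 -0.2] gap -0.001 gf 0.0 q [-0.22  0.29  1.81  0.    1.04 -0.44]
-> [0.4762 0.001  0.027 ] units [-0.31  0.26  5.43]
```

```bash
python3 -m crank '-.31 .26 0 0 0 0;0 0 .6 0 0 0;0 0 .8 0 0 0;0 0 .9 0 0 0;0 0 .9 0 0 0'
python3 pol.py
python3 -m crank '0 0 .6 0 0 0;0 0 .6 0 0 0;0 0 .6 0 0 0;0 0 .4 0 0 0;0 0 0 0 0 0'
python3 pol.py
```

```text
t: 24.7
tcp_pos: [0.4782, -0.0, 0.1151]
tool_rot: [0.623, 0.782, 0.001, 0.001]
force: [0.4, -1.2, -0.5]
finger_gap: -0.001
gripper_force: 0.0
t 24.7 phi 193.94 r 0.0843 z 0.1151 yaw 102.92 Ftang(cw) -1.3 Frad -0.1 Fz -0.5 q6 -0.46
t: 25.2
tcp_pos: [0.4764, 0.0004, 0.0259]
tool_rot: [0.623, 0.782, -0.001, -0.001]
force: [-0.1, -0.4, 0.5]
finger_gap: 0.001
gripper_force: 0.0
t 25.2 phi 193.37 r 0.0859 z 0.0259 yaw 102.93 Ftang(cw) -0.3 Frad 0.2 Fz 0.5 q6 -0.46
```

```bash
python3 -m crank '.19 .008 0 0 0 .056;.19 .008 0 0 0 .056;.19 .008 0 0 0 .056;.19 .008 0 0 0 .056;.19 .008 0 0 0 .056'
python3 pol.py
python3 -m crank '.075 .002 0 0 0 .022;.075 .002 0 0 0 .022;.075 .002 0 0 0 .022;0 0 0 0 0 0;0 0 0 0 0 0'
python3 pol.py
```

```text
t: 25.7
tcp_pos: [0.4772, 0.0375, 0.0285]
tool_rot: [0.779, 0.627, 0.0, 0.001]
force: [-0.9, -5.7, -3.8]
finger_gap: -0.002
gripper_force: 2.9
t 25.7 phi 168.23 r 0.0846 z 0.0285 yaw 77.59 Ftang(cw) -5.8 Frad -0.3 Fz -3.8 q6 0.06
t: 26.2
tcp_pos: [0.4793, 0.0459, 0.0286]
tool_rot: [0.81, 0.587, -0.0, 0.001]
force: [-0.8, -5.2, -3.2]
finger_gap: 0.002
gripper_force: 2.8
t 26.2 phi 162.37 r 0.0847 z 0.0286 yaw 71.87 Ftang(cw) -5.1 Frad -0.8 Fz -3.2 q6 0.18
```

```bash
for i in 1; do python3 -m crank '.075 .002 0 0 0 .022;.075 .002 0 0 0 .022;0 0 0 0 0 0;0 0 0 0 0 0;0 0 0 0 0 0' | grep -m1 x; python3 pol.py; done
python3 -m crank '.075 .002 0 0 0 .022;0 0 0 0 0 0;0 0 0 0 0 0;0 0 0 0 0 0;0 0 0 0 0 0' | grep -m1 x; python3 pol.py; python3 b.py
```

```text
t 26.7 phi 159.24 r 0.0848 z 0.0285 yaw 67.95 Ftang(cw) -12.3 Frad -1.0 Fz -2.1 q6 0.26
t 27.2 phi 157.78 r 0.085 z 0.0285 yaw 66.0 Ftang(cw) -16.1 Frad -2.7 Fz -1.6 q6 0.31
top ball 41 phi 325.8 r 0.1086
top ball 44 phi 56.0 r 0.1088
top ball 43 phi 235.7 r 0.1083
top head ~ [0.5602 0.0202 0.166 ] [307 211  13  14 145]
scene ball 35 phi 234.0 r 0.1169
scene ball 29 phi 148.2 r 0.1144
scene ball 57 phi 323.3 r 0.1051
scene ball 27 phi 56.2 r 0.1009
scene head ~ [0.5592 0.0193 0.166 ] [315 213  12  19 198]
```

Firm: about 16 N at the bar. I back off, rise and check.

```bash
python3 -m crank '0 0 0 0 0 0;-.1 0 0 0 0 0;-.2 -.03 0 0 0 0;-.3 -.1 0 0 0 0;0 0 0 0 0 0'
python3 pol.py
python3 -m crank '0 0 -.6 0 0 0;0 0 -1 0 0 0;0 0 -1 0 0 0;0 0 -1 0 0 0;0 0 -1 0 0 0'
python3 -m crank '0 0 -.8 0 0 0;0 0 -.6 0 0 0;0 0 0 0 0 0;0 0 0 0 0 0;0 0 0 0 0 0'
python3 pol.py; python3 b.py
python3 - <<'E'
from h import *
s=load('scene'); I=s['image']; c=proj(s,[[.56,.02,.1]])[0].astype(int); a=max(c[1]-75,0); b=max(c[0]-100,0)
cv2.imwrite(f'pics/k3.png',cv2.resize(I[a:a+150,b:b+200,::-1],None,fx=4,fy=4,interpolation=cv2.INTER_CUBIC))
E
```

```text
t: 27.8
tcp_pos: [0.4662, 0.0351, 0.0284]
tool_rot: [0.84, 0.543, -0.0, -0.0]
force: [-0.4, 0.3, -0.3]
finger_gap: -0.003
gripper_force: 0.0
t 27.8 phi 171.01 r 0.095 z 0.0284 yaw 65.82 Ftang(cw) 0.2 Frad 0.5 Fz -0.3 q6 0.26
t: 28.3
tcp_pos: [0.467, 0.0363, 0.2141]
tool_rot: [0.839, 0.544, 0.0, 0.0]
force: [0.7, 0.5, -0.0]
finger_gap: 0.004
gripper_force: 0.0
t: 28.8
tcp_pos: [0.4661, 0.0362, 0.2669]
tool_rot: [0.839, 0.544, -0.001, -0.001]
force: [-0.6, 0.8, -0.4]
finger_gap: -0.003
gripper_force: 0.0
t 28.8 phi 170.38 r 0.0952 z 0.2669 yaw 65.92 Ftang(cw) 0.7 Frad 0.7 Fz -0.4 q6 0.26
top ball 43 phi 330.2 r 0.1086
top ball 41 phi 60.5 r 0.1086
top ball 46 phi 240.3 r 0.1084
top head ~ [0.5603 0.0203 0.166 ] [307 211  13  14 148]
scene ball 28 phi 152.5 r 0.1146
scene ball 35 phi 238.2 r 0.116
scene ball 55 phi 328.1 r 0.1053
scene head ~ [0.5592 0.0193 0.166 ] [315 213  12  19 198]
```

View pics/k3.png

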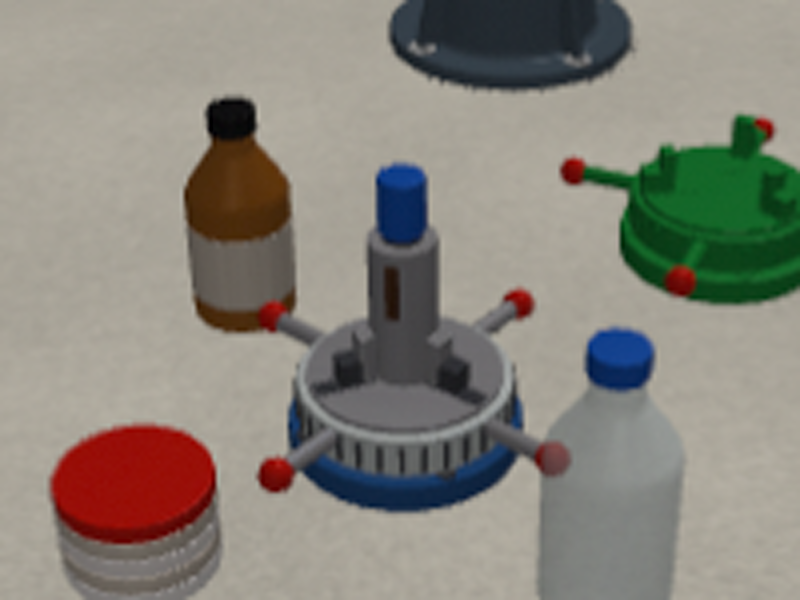

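The corer is upright and the jaws are in at (348,368) and (453,373), but the bars sprang back about 4.5° when I let go. I go back, push to about 10 N and release very slowly, so the friction holds the preload.

```bash
python3 -m crank '0 0 .6 0 0 0;0 0 .8 0 0 0;0 0 .9 0 0 0;0 0 .9 0 0 0;0 0 .9 0 0 0'
python3 -m crank '0 0 .6 0 0 0;0 0 .6 0 0 0;0 0 .4 0 0 0;0 0 .25 0 0 -.03;0 0 0 0 0 -.03'
python3 pol.py; python3 d.py .4786 .0445 .028; python3 b.py | grep top
```

```text
t: 29.45
tcp_pos: [0.4669, 0.036, 0.1023]
tool_rot: [0.839, 0.544, -0.0, -0.0]
force: [0.1, -0.0, 0.4]
finger_gap: 0.001
gripper_force: 0.0
t: 29.95
tcp_pos: [0.4658, 0.0361, 0.0278]
tool_rot: [0.812, 0.584, -0.002, -0.002]
force: [-0.5, -0.3, 1.0]
finger_gap: 0.003
gripper_force: 0.0
t 29.95 phi 170.49 r 0.0955 z 0.0278 yaw 71.41 Ftang(cw) -0.4 Frad 0.4 Fz 1.0 q6 0.16
t 29.95 tcp [0.4658 0.0361 0.0278] yaw 71.41 tilt 0.28 F [-0.5 -0.3  1. ] gap 0.003 gf 0.0 q [-0.16  0.7   1.97  0.    0.48  0.16]
-> [0.4786 0.0445 0.028 ] units [ 0.3   0.24 -0.01]
top ball 43 phi 330.4 r 0.1085
top ball 41 phi 60.5 r 0.1086
top ball 45 phi 240.4 r 0.1085
top head ~ [0.5601 0.0203 0.166 ] [307 211  13  14 145]
```

```bash
python3 -m crank '.1 .12 0 0 0 0;.1 .12 0 0 0 0;.05 0 0 0 0 0;0 0 0 0 0 0;0 0 0 0 0 0' | grep -m1 x; python3 pol.py
python3 -m crank '.04 .001 0 0 0 .01;0 0 0 0 0 0;.03 .001 0 0 0 .01;0 0 0 0 0 0;0 0 0 0 0 0' | grep -m1 x; python3 pol.py
```

```text
t 30.55 phi 164.56 r 0.0832 z 0.0303 yaw 71.33 Ftang(cw) -0.8 Frad -0.2 Fz -0.1 q6 0.18
t 31.05 phi 162.98 r 0.0834 z 0.0301 yaw 69.52 Ftang(cw) -3.2 Frad 0.8 Fz 0.3 q6 0.22
```

```bash
python3 -m crank '.03 .001 0 0 0 .008;0 0 0 0 0 0;0 0 0 0 0 0;0 0 0 0 0 0;0 0 0 0 0 0' | grep -m1 x; python3 pol.py
python3 -m crank '.03 .001 0 0 0 .008;0 0 0 0 0 0;0 0 0 0 0 0;0 0 0 0 0 0;0 0 0 0 0 0' | grep -m1 x; python3 pol.py;python3 b.py | grep top
```

```text
t 31.55 phi 162.6 r 0.0835 z 0.0301 yaw 68.81 Ftang(cw) -7.4 Frad 0.4 Fz 1.3 q6 0.23
t 32.05 phi 162.05 r 0.0835 z 0.0301 yaw 68.1 Ftang(cw) -8.6 Frad -0.5 Fz 1.6 q6 0.25
top ball 43 phi 329.8 r 0.1085
top ball 42 phi 59.6 r 0.1087
top ball 44 phi 239.6 r 0.1084
top head ~ [0.5609 0.0201 0.166 ] [307 211  13  14 146]
```

```bash
python3 -m crank '.03 .001 0 0 0 .008;0 0 0 0 0 0;.02 0 0 0 0 0;0 0 0 0 0 0;0 0 0 0 0 0' | grep -m1 x; python3 pol.py
python3 -m crank '-.015 0 0 0 0 0;-.015 0 0 0 0 0;-.015 0 0 0 0 0;-.015 0 0 0 0 0;-.015 0 0 0 0 0' | grep -m1 x; python3 pol.py
python3 -m crank '-.015 0 0 0 0 0;-.015 0 0 0 0 0;-.015 0 0 0 0 0;-.015 0 0 0 0 0;-.015 0 0 0 0 0' | grep -m1 x; python3 pol.py;python3 b.py | grep top
```

```text
t 32.65 phi 161.05 r 0.0835 z 0.0301 yaw 67.41 Ftang(cw) -11.5 Frad 0.4 Fz 2.4 q6 0.27
t 33.15 phi 161.75 r 0.0834 z 0.0301 yaw 67.34 Ftang(cw) -1.0 Frad 1.4 Fz 0.9 q6 0.26
t 33.65 phi 163.74 r 0.083 z 0.0301 yaw 67.36 Ftang(cw) -0.1 Frad -0.7 Fz -0.4 q6 0.25
top ball 43 phi 329.9 r 0.1084
top ball 44 phi 59.9 r 0.1087
top ball 43 phi 239.7 r 0.1084
top head ~ [0.5608 0.0201 0.166 ] [307 211  13  14 147]
```

```bash
python3 -m crank '-.1 -.05 0 0 0 0;-.2 -.1 0 0 0 0;-.2 -.1 0 0 0 0;0 0 -.4 0 0 0;0 0 -.8 0 0 0' | grep -m1 x
python3 -m crank '0 0 -.9 0 0 0;0 0 -.9 0 0 0;0 0 -.9 0 0 0;0 0 -.9 0 0 0;0 0 -.9 0 0 0' | grep -m1 x
python3 -m crank '0 0 0 0 0 0;0 0 0 0 0 0;0 0 0 0 0 0;0 0 0 0 0 0;0 0 0 0 0 0' | grep -m1 x
python3 pol.py; python3 b.py; python3 m.py | grep blob | sed -n 4,14p
python3 - <<'E'
from h import *
s=load('top'); I=s['image']; c=proj(s,[[.56,.02,.1]])[0].astype(int); a=c[1]-90; b=c[0]-120
cv2.imwrite('pics/k4.png',cv2.resize(I[a:a+180,b:b+240,::-1],None,fx=3.3,fy=3.3,interpolation=cv2.INTER_CUBIC))
E
```

```text
t 35.25 phi 174.97 r 0.0982 z 0.2568 yaw 67.35 Ftang(cw) -0.1 Frad 0.5 Fz 0.1 q6 0.22
top ball 43 phi 329.9 r 0.1084
top ball 45 phi 59.9 r 0.1089
top ball 45 phi 239.7 r 0.1082
top head ~ [0.5611 0.0202 0.166 ] [307 210  13  15 148]
scene ball 27 phi 152.1 r 0.1152
scene ball 35 phi 237.5 r 0.1166
scene ball 11 phi 59.7 r 0.0992
scene ball 56 phi 328.0 r 0.1054
scene head ~ [0.5593 0.0192 0.166 ] [315 213  12  19 201]
blob 1186 [ 14. 148.] zt 0.066 top 0.7222 0.6953 r 0.0451
blob 1465 [371. 164.] zt 0.065 top 0.6892 -0.1011 r 0.0442
blob 1200 [252. 167.] zt 0.168 top 0.6747 0.1513 r 0.0165
blob 2365 [314. 213.] zt 0.183 top 0.5595 0.0193 r 0.0137
blob 457 [  6. 224.] zt 0.083 top 0.5527 0.6914 r 0.0192
blob 237 [161. 217.] zt 0.098 top 0.5679 0.3429 r 0.01
blob 71 [357. 249.] zt 0.054 top 0.5083 -0.0718 r 0.0098
blob 762 [513. 263.] zt 0.083 top 0.4808 -0.3949 r 0.039
blob 849 [ 11. 269.] zt 0.127 top 0.4542 0.663 r 0.0207
blob 924 [377. 280.] zt 0.153 top 0.4439 -0.1112 r 0.0155
blob 2045 [217. 335.] zt 0.082 top 0.3123 0.2099 r 0.043
```

View pics/k4.png

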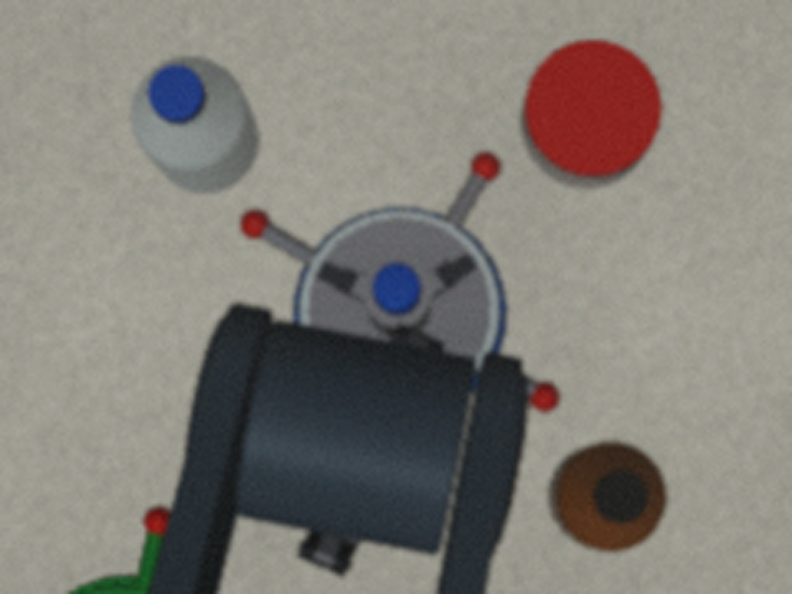

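The top view shows all three jaws against the corer, whose head is at (397,287) and central. The bars hold steady at 59.9°, nothing else has moved, and the arm is clear above.

```bash
python3 -c "
from station import manip; print(manip.sign_off())"
```

```text
the job is handed in; nothing more can be done
None
```

I handed the job in at about 35 s of the 72 s allowed, with no verdict shown: the corer was dipped about 32 mm in the pot, stands upright and central in the chuck with the jaws closed on it, and the bottles, dishes and pot have not moved; I inferred the jaw grip from the push force and the bars staying put, as jaw force cannot be measured directly.

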